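# Reset and lock the goods-in thickness gauge

### The job

Set the blue thickness gauge for the next batch: loosen the yellow wing jam nut anticlockwise by an eighth to a quarter of a turn before moving the crank, swing the crank by its black peg until its pointer stands at the middle of the red clip, then turn the jam nut clockwise fully tight again without losing the setting. Leave both clips where they are clamped on the dial, and do not disturb the other things on the bench.

Things in the scene. Friction and masses are not known exactly. Their poses are not given: they have to be found in the camera images.
- gauge: Blue C-frame thickness gauge, fixed. Origin at bench level under the vertical screw axis; x points horizontally to the dial's zero (crank angle 0), z up; column on the opposite side, centre at x -150 mm. Foot 250 x 100 x 20 mm, x -175 to 75. Round white dial, radius 116 mm, centred on the screw axis, top at 86 mm, the highest part of the frame; crank, nut and clips sit above it.
- jam_nut (a joint): Angle of the yellow wing jam nut, rad: 0 = fully tight (firm stop), grows anticlockwise seen from above, to 1.7 (stop). Friction about 0.25 N m, stiffer in the last 0.25 rad before tight, where it clamps the crank under it; above 0.3 rad the crank is free. It stays where it is left and rises 1 mm per rad.
- nut_grip (a point): On the screw axis, 133 mm above the bench: the height to grip the nut's wing, an upright bar 44 mm long (point's x), 14 mm thick (point's y) and 34 mm high (top at 148 mm) on a flange of radius 20 mm, top at 115 mm. Grip across its 14 mm, fingers closing along the point's y. The point turns with the nut; when tight its x is at right angles to the gauge's x.
- crank (a joint): Angle of the crank (the adjuster screw), rad: 0 = pointer along the gauge's x axis, grows anticlockwise seen from above, stops at -1.5 and 1.5. Free: friction about 0.15 N m (2 N at the peg), stays where it is left; clamped (holds over 1 N m) while the nut is tight. It lowers the stop rod below the arm by 4 mm per rad.
- peg_grip (a point): On the axis of the crank's upright round black peg (15 mm diameter, fixed to the crank arm), 78 mm from the screw axis, 128 mm above the bench; the peg stands clear from 104 to 148 mm above the bench. Top of the crank arm at 100 mm. The point's x axis points away from the screw axis.
- pointer_tip (a point): Tip of the black pointer at the outer end of the crank, 104 mm from the screw axis, 94 mm above the bench.
- red_clip_mark (a point): Inner end of the white line in the middle of the red clip, 104 mm from the screw axis, 94 mm above the bench: the pointer tip belongs here. The clip sits on the dial's rim, 14 mm wide along it, 105 to 133 mm from the screw axis, top at 97 mm. Clamped, but a strong push shifts it. It lies anticlockwise of the pointer's starting place.
- green_clip_mark (a point): The same point on the green clip, which marks another size and is not to be used. Same size as the red clip.
- sample: Aluminium plate 50 x 70 x 8 mm lying loose on the gauge's foot under the stop rod. Origin at its underside's centre. Bystander.
- spacer_a: Loose brass spacer standing on the bench beside the gauge, diameter 30, height 25 mm. Origin at its underside's centre. Bystander.
- spacer_b: Loose aluminium spacer standing on the bench on the other side of the gauge, diameter 30, height 25 mm. Origin at its underside's centre. Bystander.
- bin_a: Blue parts bin 200 x 150 x 90 mm on the bench, on the robot's left, beside the other. Origin at its underside's centre. Bystander.
- bin_b: Second blue parts bin, the same size, on the robot's left. Origin as bin_a. Bystander.
- carton: Cardboard carton 160 x 120 x 80 mm, right of the gauge. Origin at its underside's centre. Bystander.
- screwdriver: Screwdriver lying on the bench, near right. Bystander.
- mug: White mug, 90 mm high, far right of the gauge. Origin at its underside's centre. Bystander.

How it is judged:
By the outcome, as a careful person would: the job done as asked, in the order asked, and still so for the second after the job is handed in, with the robot touching nothing.
It also fails if it takes over 64 s, if anything falls off the work surface, if the arm or the gripper's body presses on something with over 40 N, if the wrist force passes 120 N, or if a joint passes its speed limit or range.

### The arm

A 6-joint arm with a two-finger parallel gripper is mounted at the origin on the work surface. World frame = base frame: x ahead of the robot, y to its left, z up, the work surface at z = 0. Lengths are in m, angles in rad, forces in N, time in s.
With the tool pointing down it reaches from about 0.35 to 0.85 m from the base axis. Payload 8.1 kg.
Tool frame: the origin (TCP) lies at the very end of the fingers, on their centre line; the grasp point (between the pads) lies 19 mm behind it (robot.grip_depth is the distance from the TCP to the grasp point, in m); z points along the fingers, y is the line along which they close (so a half turn about z gives the same grasp; the last joint's range is limited). The gripper opens to 93 mm and grips with 3 to 60 N. Pads are 15 mm wide; open, the fingers measure 128 mm over their backs; the gripper's body (75 mm by 188 mm) begins 65 mm behind the grasp point.
Start: joints at [1.2, 0.13, 1.488, -0, 1.523, -0.085], TCP at [0.169, 0.576, 0.219] pointing down, gripper open.
Joint ranges: [-2.96, 2.96], [-0.89, 2.26], [0.02, 2.5], [-1.34, 4.48], [0, 2.73], [-2.66, 2.66]. Speed limits (rad/s): [2.39, 2.39, 2.79, 3.14, 3.14, 3.14].

### API

Orientations are given as a rotation vector (axis times angle).
In Python, from plant import robot gives the robot as it stands. The module is installed in compiled form; this text tells all that it offers.
- The arm moves only by the shell command python3 -m jog 'ROWS' [FORCE]. ROWS is JSON, a list that holds one entry, the list of rows, each a list of 7 numbers: the turn, a rotation vector about the tool's x, y, z in degrees, then the shift along the tool's x, y, z in cm, then the finger opening in cm, from 0 to 9.3. A call has 1 to 5 rows; each row shifts and turns the commanded pose from where the row before left it, along the tool's axes as they then stand; what a row does not reach is not made up. A row lasts 1/12 s, in which the tool goes at most 41.7 mm and 7.16 degrees, less where a joint would pass 70% of its speed; a pose out of reach is approached as far as the arm can. A call is refused whole if a number of a shift passes 4.17 or a number of a turn 7.16, either way. A call with a gripper value outside its range is refused whole. The fingers move at their own pace and stop on an object; FORCE is the grip in N (left out, the last holds). Time passes only in rows, so rows that do not move let the fingers close. It gives the time, the measured TCP pose, the force and the opening at its end, in the units of the state.
- robot.read_state(): the state, without advancing time (a new reading comes with each control period).
- robot.read_camera(name): name is "scene" or "top"; returns a dict with "img" (420x560x3 uint8, red, green, blue), "fx", "fy", "cx", "cy" (pixels), "extrinsics" (4x4, takes a point from camera to world coordinates). Camera axes: x right, y up, looking along -z (the intrinsics and any distortion apply to the point x, -y, -z); pixel columns grow to the right and rows downward; lengths in m; the calibration is good to about 2 mm. A picture is of the moment at which its call begins. There is no depth.
- robot.close_job(): hands the job in, once; it reports no verdict.
Trained networks look in a picture, given as the dict that the camera call returned (one of the last four; its "shot" number tells which), for a name from the list of things; names that differ only in an ending like _2 or _b are one class to them, and where a whole thing is asked for, a point or a joint stands for the part that bears it (a point fixed in the world has none). Each returns a list of dicts, best first, with "confidence" (0 to 1); they miss things now and then, are a little off and sometimes report something else, mostly with a low value. They report only what shows in the picture. A call takes as long as a camera call.
- robot.masks_of(picture, label): "pixels" (420x560 bool, what is visible of it) and "point" ([column, row] in pixels, amid what is visible of it).
- robot.pinpoint(picture, label): "point" ([column, row] in pixels: a listed point, or the origin of a listed thing).
The state is a dict: "t": time; "q": joint angles; "dq": joint speeds; "joint_torque": joint torques, N m; "tool_pos": TCP position; "orientation": TCP orientation; "force": force on the tool from outside, world axes, zero at the start; "wrist_torque": the same for the moment, N m; "opening": finger opening in m.
Only numpy, scipy, OpenCV 4.12 (cv2) and the standard library are available. Lean on these libraries where they do the work, as an engineer would, in place of code of your own. Each camera call takes 0.05 s, during which the arm holds its last target. There are 200 camera calls.

## Working session

There is one attempt and no reset: what is moved stays moved. The work goes in short steps, Python scripts to look and compute and a shell command to move; the robot and the scene stay as the last step left them, time stands still between calls to the robot, and variables do not carry over. Pictures are saved under pics/ and viewed, on a budget of 10 in all, crops included, one or two more only if the job needs it, and the job is handed in when it is done.

```bash
mkdir -p pics
cat > h.py <<'E'
import numpy as np, cv2
from plant import robot
from scipy.spatial.transform import Rotation as R
def ray(c,p):
    E=np.array(c["extrinsics"]);d=np.array([(p[0]-c["cx"])/c["fx"],-(p[1]-c["cy"])/c["fy"],-1.])
    return E[:3,3],E[:3,:3]@d
def atz(c,p,z):
    o,d=ray(c,p);return o+d*(z-o[2])/d[2]
def proj(c,P):
    E=np.array(c["extrinsics"]);q=E[:3,:3].T@(np.array(P)-E[:3,3]);return [c["cx"]+c["fx"]*q[0]/-q[2],c["cy"]+c["fy"]*q[1]/q[2]]
def tri(rays):
    A=0;b=0
    for o,d in rays:
        d=d/np.linalg.norm(d);M=np.eye(3)-np.outer(d,d);A=A+M;b=b+M@o
    return np.linalg.solve(A,b)
Z=dict(gauge=0,nut_grip=.133,peg_grip=.128,pointer_tip=.094,red_clip_mark=.094,green_clip_mark=.094)
def look(save=None,names=Z):
    cs={n:robot.read_camera(n) for n in("scene","top")}
    out={}
    for k in names:
        for n,c in cs.items():
            r=robot.pinpoint(c,k)
            for x in r[:2]:
                print(k,n,np.round(x["point"],1),round(x["confidence"],2),np.round(atz(c,x["point"],Z.get(k,0)),4))
            if r: out.setdefault(k,[]).append(ray(c,r[0]["point"]))
        if len(out.get(k,[]))==2: print("   tri",np.round(tri(out[k]),4))
    if save:
        for n,c in cs.items(): cv2.imwrite(f"pics/{save}_{n}.png",c["img"][:,:,::-1])
    return cs
E
python3 - <<'E'
from h import *
cs=look("a",list(Z)+["spacer_a","carton","bin_a","mug"])
for c in cs.values(): print(c["fx"],c["cx"],c["cy"],[k for k in c],np.round(c["extrinsics"],3).tolist())
s=robot.read_state();print(s)
E
```

```text
gauge scene [259.4 256.6] 0.82 [ 0.5535 -0.0769  0.    ]
gauge top [307.  224.4] 0.66 [ 0.5546 -0.0774  0.    ]
   tri [ 0.5542 -0.0775  0.0012]
nut_grip scene [251.8 222.7] 0.64 [ 0.5353 -0.0762  0.133 ]
nut_grip top [311.1 222.4] 0.7 [ 0.5383 -0.0793  0.133 ]
nut_grip top [292.3 249.9] 0.52 [ 0.462  -0.0259  0.133 ]
   tri [ 0.5375 -0.0791  0.1372]
peg_grip scene [241.4 206.1] 0.48 [ 0.4785 -0.0361  0.128 ]
peg_grip scene [294.1 338.1] 0.33 [ 0.7779 -0.3052  0.128 ]
peg_grip top [293.3 243.3] 0.42 [ 0.4808 -0.0291  0.128 ]
   tri [ 0.4789 -0.0313  0.1244]
pointer_tip scene [140.1 333.7] 0.74 [ 0.4672 -0.4435  0.094 ]
pointer_tip scene [237.6 206.1] 0.62 [ 0.4509 -0.0156  0.094 ]
pointer_tip top [287.2 252.7] 0.53 [ 0.4585 -0.0129  0.094 ]
   tri [ 0.4009 -0.1892 -0.1894]
red_clip_mark scene [214.1 244.9] 0.6 [ 0.4705 -0.1593  0.094 ]
red_clip_mark top [337.4 244. ] 0.42 [ 0.482 -0.156  0.094]
   tri [ 0.4773 -0.1588  0.0993]
green_clip_mark scene [222. 260.] 0.66 [ 0.5147 -0.1894  0.094 ]
green_clip_mark top [347.8 231.5] 0.53 [ 0.5177 -0.1869  0.094 ]
   tri [ 0.5162 -0.1881  0.09
[... 1186 characters left out ...]
0.014, 0.182, 0.983, 1.462], [0.0, 0.0, 0.0, 1.0]]
{'t': 1.1, 'q': array([ 1.19958492e+00,  1.30380155e-01,  1.48819401e+00, -9.22413440e-06,
        1.52299076e+00, -8.54067347e-02]), 'dq': array([ 0.00118993,  0.00085002, -0.00189845, -0.00155118,  0.0003219 ,
       -0.00088884]), 'joint_torque': array([-1.40816082e-03, -5.59766650e+01, -4.92064440e+01,  7.66154425e-02,
        2.23891059e-02,  2.85060253e-05]), 'tool_pos': array([0.16914799, 0.57567668, 0.21865037]), 'orientation': array([4.47411652e-01, 3.10955485e+00, 3.91492399e-05]), 'force': array([ 0.70002853, -0.27477369, -0.03218789]), 'wrist_torque': array([-0.08040875,  0.00312847,  0.00367361]), 'opening': 0.09283147639784994}
```

Run:
```python
import cv2,numpy as np
a=cv2.imread("pics/a_scene.png")[170:310,160:330];b=cv2.imread("pics/a_top.png")[170:310,230:400]
cv2.imwrite("pics/b.png",np.vstack([cv2.resize(x,None,fx=4.2/2+0,fy=2.1,interpolation=cv2.INTER_CUBIC) for x in(a,b)]))
a=cv2.resize(a,(400,330),interpolation=cv2.INTER_CUBIC);b=cv2.resize(b,(400,330),interpolation=cv2.INTER_CUBIC)
cv2.imwrite("pics/b.png",np.hstack([a,b]))
```

```text
(no output)
```

View pics/b.png

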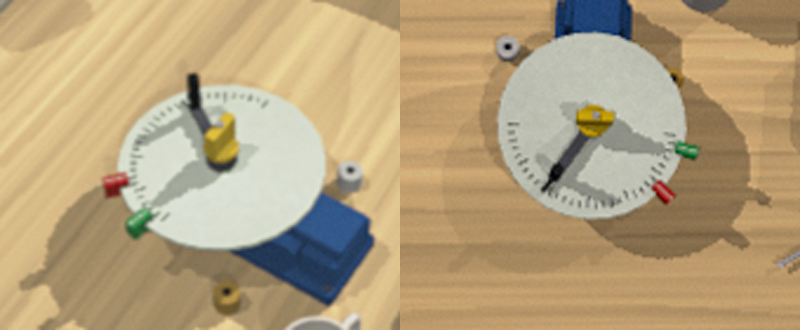

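View pics/a_scene.png

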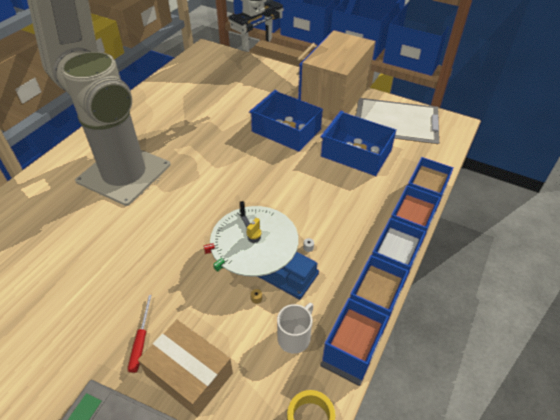

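```bash
cat >> h.py <<'E'
from scipy.optimize import least_squares
def seg(c,name):
    h=cv2.cvtColor(c["img"],cv2.COLOR_RGB2HSV).astype(int);H,S,V=h[...,0],h[...,1],h[...,2]
    return {"red":((H<8)|(H>172))&(S>130)&(V>80),"green":(H>45)&(H<85)&(S>110),"yellow":(H>20)&(H<32)&(S>170)&(V>90),
      "dial":(S<40)&(V>95),"black":V<45}[name]
def circ(c):
    o=proj(c,[.54,-.08,.086]);m=seg(c,"dial").astype(np.uint8)
    m=cv2.morphologyEx(m,cv2.MORPH_CLOSE,np.ones((9,9)))
    n,l,s,ce=cv2.connectedComponentsWithStats(m);b=1+np.argmin(np.linalg.norm(ce[1:]-o,axis=1)+1e3*(s[1:,4]<2000))
    k=cv2.convexHull(max(cv2.findContours((l==b).astype(np.uint8),0,1)[0],key=cv2.contourArea))[:,0]
    P=np.array([atz(c,p,.086)[:2] for p in k.astype(float)])
    f=least_squares(lambda v:np.hypot(*(P-v[:2]).T)-v[2],[.54,-.08,.116],loss="soft_l1",f_scale=.001)
    return f.x
def blob(c,name,A,z,rmax=.15,rmin=0):
    m=seg(c,name);y,x=np.nonzero(m)
    P=np.array([atz(c,(u,v),z)[:2] for u,v in zip(x,y)]).reshape(-1,2);r=np.hypot(*(P-A).T);P=P[(r<rmax)&(r>=rmin)]
    return P
E
python3 - <<'E'
from h import *
for n in("scene","top"):
    c=robot.read_camera(n);x=circ(c);A=x[:2];print(n,"circle",np.round(x,4))
    for k,z in(("red",.092),("green",.092)):
        P=blob(c,k,A,z,.15,.09);d=P.mean(0)-A;print(k,len(P),np.round(P.mean(0),4),"ang",np.degrees(np.arctan2(d[1],d[0])),"r",np.hypot(*d))
    P=blob(c,"yellow",A,.14,.05);u,s,v=np.linalg.svd(P-P.mean(0));print("yellow",len(P),np.round(P.mean(0),4),np.degrees(np.arctan2(v[0,1],v[0,0])),s/np.sqrt(len(P)))
    for k in("nut_grip","peg_grip","pointer_tip","gauge"):
        for q in robot.masks_of(c,k)[:2]:
            print(k,q["confidence"],q["point"],q["pixels"].sum())
E
```

```text
scene circle [ 0.5553 -0.0866  0.1223]
red 54 [ 0.4621 -0.1747] ang -136.61243671701575 r 0.12826726747162673
green 39 [ 0.516  -0.2064] ang -108.14714037259031 r 0.1260919559888157
yellow 167 [ 0.5551 -0.0989] -65.01127224993344 [0.0153358  0.00793758]
nut_grip 0.8 [252.4, 229.6] 280
nut_grip 0.74 [242.0, 219.0] 188
peg_grip 0.72 [241.6, 216.7] 180
pointer_tip 0.7 [243.0, 213.1] 167
gauge 0.72 [263.9, 246.9] 6515
top circle [ 0.5477 -0.0822  0.1158]
red 43 [ 0.462  -0.1673] ang -135.19538282060606 r 0.12082329390692154
green 32 [ 0.5123 -0.1971] ang -107.12135365467566 r 0.12025644859961558
yellow 126 [ 0.5414 -0.0809] -85.28927367275239 [0.0111099  0.00946173]
nut_grip 0.47 [310.2, 218.2] 179
nut_grip 0.33 [298.5, 238.1] 107
peg_grip 0.65 [299.7, 236.7] 101
pointer_tip 0.49 [299.0, 235.3] 155
gauge 0.78 [312.2, 218.3] 5809
```

```bash
cat >> h.py <<'E'
def overlay(fn,A,gx,nut,cr,rows=None):
    ims=[]
    for n in("scene","top"):
        c=robot.read_camera(n);o=np.array(proj(c,[A[0],A[1],.1]));s=5;x0,y0=(o-[40 if 0 else 39,50]).astype(int)
        w=np.array([78,100]);x0,y0=(o-w/2).astype(int)
        im=cv2.resize(c["img"][y0:y0+w[1],x0:x0+w[0],::-1].copy(),None,fx=s,fy=s,interpolation=cv2.INTER_CUBIC)
        def L(P,col,cl=True):
            q=(np.array([proj(c,p) for p in P])-[x0,y0]+.5)*s
            cv2.polylines(im,[np.round(q).astype(np.int32)],cl,col,1)
        e=lambda a,r,z:[A[0]+r*np.cos(a),A[1]+r*np.sin(a),z]
        T=np.linspace(0,2*np.pi,80)
        L([e(t,.116,.086) for t in T],(255,0,255));L([e(t,.020,.115) for t in T],(255,0,255))
        a=gx+np.pi/2+nut;u=np.array([np.cos(a),np.sin(a)]);v=np.array([-u[1],u[0]])
        L([list(A+i*.022*u+j*.007*v)+[.148] for i,j in((1,1),(1,-1),(-1,-1),(-1,1))],(255,255,0))
        p=e(gx+cr,.078,0)
        L([[p[0]+.0075*np.cos(t),p[1]+.0075*np.sin(t),.148] for t in T],(0,255,255))
        L([e(gx+cr,.02,.1),e(gx+cr,.104,.094)],(0,255,255),False)
        ims.append(im)
    cv2.imwrite(fn,np.hstack(ims))
E
python3 -c "
from h import *
a=np.degrees(0)
overlay('pics/c.png',np.array([.5477,-.0822]),np.pi,0,np.arctan2(.0694,-.0885)-np.pi)"
```

```text
(no output)
```

View pics/c.png

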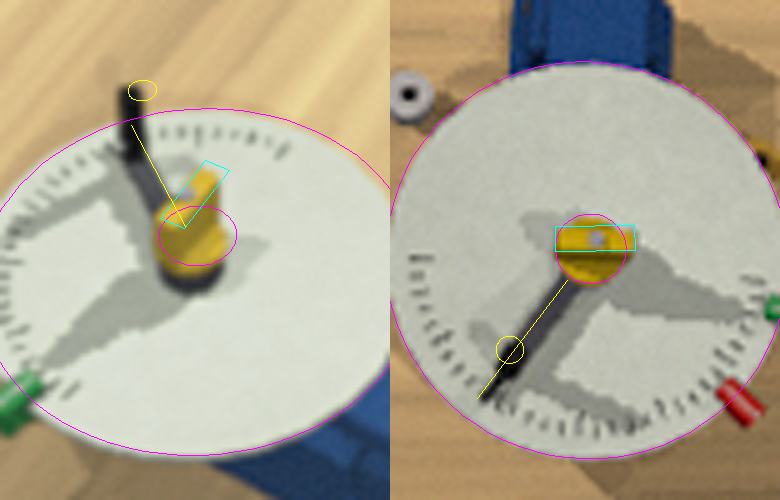

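```bash
for i in 1 2 3 4; do python3 -m jog '[[[0,0,0,-2.745,-2.625,0,9.3],[0,0,0,-2.745,-2.625,0,6],[0,0,0,-2.745,-2.625,0,4],[0,0,0,-2.745,-2.625,0,4],[0,0,0,-2.745,-2.625,0,4]]]' 20 | tail -3; done; for i in 1 2; do python3 -m jog '[[[0,0,7,0,0,0,4],[0,0,7,0,0,0,4],[0,0,7,0,0,0,4],[0,0,7,0,0,0,4],[0,0,7,0,0,0,4]]]'; done; python3 -c "
from h import *
s=robot.read_state();M=R.from_rotvec(s['orientation']).as_matrix();print(s['t'],s['tool_pos'],s['q'],np.degrees(np.arctan2(M[1,1],M[0,1])),M[:,2],s['opening'])
overlay('pics/d.png',np.array([.5477,-.0822]),np.pi,0,np.arctan2(.0694,-.0885)-np.pi)"
```

```text
orientation: [0.446, 3.11, 0.0]
force: [0.7, 1.1, 0.9]
opening: 0.0705
orientation: [0.447, 3.109, 0.001]
force: [1.4, 0.4, 0.2]
opening: 0.0556
orientation: [0.447, 3.109, 0.0]
force: [0.5, -0.3, -0.1]
opening: 0.0445
orientation: [0.448, 3.109, 0.0]
force: [0.6, 0.7, 0.4]
opening: 0.0426
t: 3.78
tool_pos: [0.5479, -0.083, 0.2185]
orientation: [-1.371, -2.827, -0.0]
force: [0.0, 0.8, 0.3]
opening: 0.04
t: 4.2
tool_pos: [0.5479, -0.0828, 0.2187]
orientation: [2.157, 2.284, 0.0]
force: [-0.3, 0.3, 0.6]
opening: 0.0399
4.2 [ 0.54786673 -0.08281465  0.21866511] [-2.42551944e-01  6.43823576e-03  1.61779547e+00 -9.35578035e-06
  1.51729551e+00 -2.99787964e-01] 3.279411127108716 [ 5.93381552e-05 -2.43057431e-05 -9.99999998e-01] 0.03988026902279285
```

View pics/d.png

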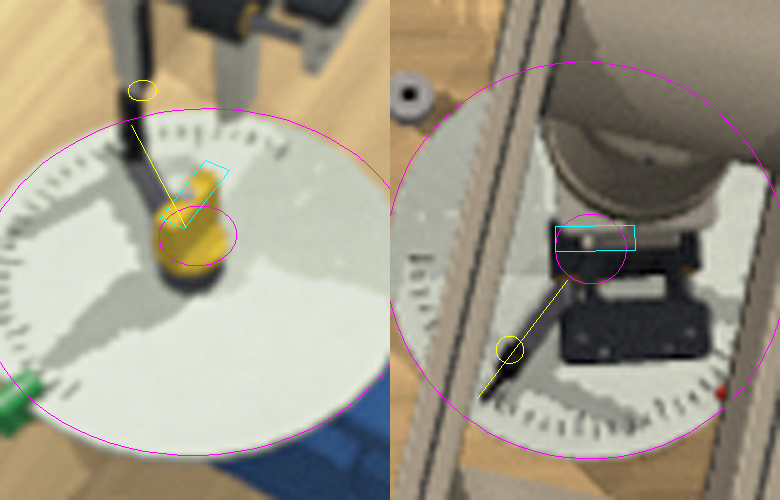

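```bash
python3 -m jog '[[[0,0,3.3,0,0,1.5,4],[0,0,0,0,0,1.5,4],[0,0,0,0,0,1.5,4],[0,0,0,0,0,0.5,4],[0,0,0,0,0,0,4]]]'
cat >> h.py <<'E'
def finger(fn,A,gx,nut=0,s=8,cams=("scene",),extra=[]):
    st=robot.read_state();M=R.from_rotvec(st['orientation']).as_matrix();t=st['tool_pos'];h=st['opening']/2
    ims=[]
    for n in cams:
        c=robot.read_camera(n);o=np.array(proj(c,[A[0],A[1],.13]));w=np.array([800//s//len(cams),75]);x0,y0=(o-w/2).astype(int)
        im=cv2.resize(c["img"][y0:y0+w[1],x0:x0+w[0],::-1].copy(),None,fx=s,fy=s,interpolation=cv2.INTER_CUBIC)
        def L(P,col):
            q=(np.array([proj(c,p) for p in P])-[x0,y0]+.5)*s
            cv2.polylines(im,[np.round(q).astype(np.int32)],True,col,1)
        for g in(1,-1):
            L([t+M@np.array([i*.0075,g*h,j*-.02]) for i,j in((1,0),(-1,0),(-1,1),(1,1))],(0,0,255))
        a=gx+np.pi/2+nut;u=np.array([np.cos(a),np.sin(a)]);v=np.array([-u[1],u[0]])
        for z in(.148,.116): L([list(A+i*.022*u+j*.007*v)+[z] for i,j in((1,1),(1,-1),(-1,-1),(-1,1))],(255,255,0))
        for e in extra: L(e,(255,0,255))
        ims.append(im)
    cv2.imwrite(fn,np.hstack(ims))
E
python3 -c "
from h import *
finger('pics/e.png',np.array([.5477,-.0822]),np.pi,s=8)
s=robot.read_state();M=R.from_rotvec(s['orientation']).as_matrix();print(s['t'],s['tool_pos'],np.degrees(np.arctan2(M[1,1],M[0,1])))"
```

```text
t: 4.72
tool_pos: [0.5467, -0.0825, 0.1669]
orientation: [-2.21, -2.229, 0.003]
force: [0.8, -0.1, -0.8]
opening: 0.0402
4.7667 [ 0.54740727 -0.08268108  0.16825654] 0.46292366916605043
```

View pics/e.png

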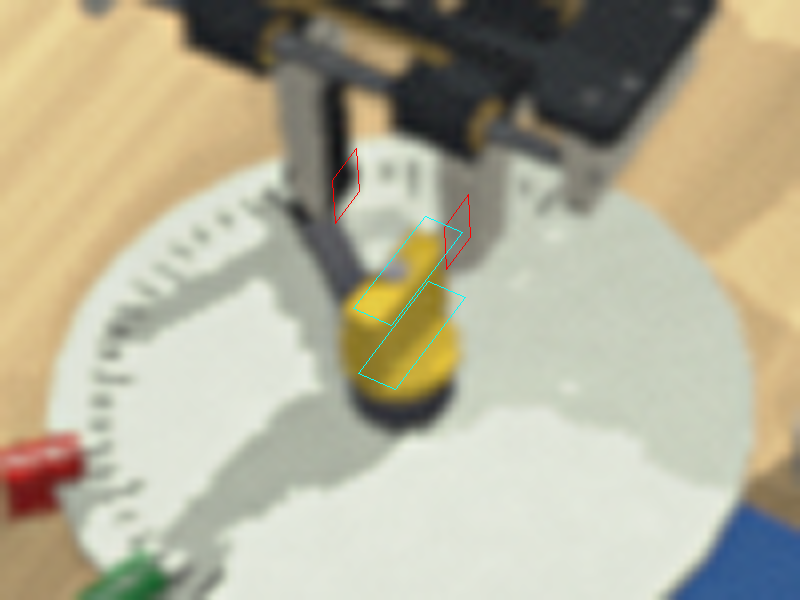

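```bash
python3 -m jog '[[[0,0,0.4,0,0,1.2,4],[0,0,0,0,0,1.2,4],[0,0,0,0,0,1.2,4],[0,0,0,0,0,1.2,4],[0,0,0,0,0,0,4]]]' 15;  python3 -m jog '[[[0,0,0,0,0,0,2.6],[0,0,0,0,0,0,2.3],[0,0,0,0,0,0,2.0],[0,0,0,0,0,0,1.8],[0,0,0,0,0,0,1.8]]]' 15;python3 -m jog '[[[0,0,0,0,0,0,1.6],[0,0,0,0,0,0,1.4],[0,0,0,0,0,0,1.2],[0,0,0,0,0,0,1.2],[0,0,0,0,0,0,1.2]]]' 15
```

```text
t: 5.18
tool_pos: [0.5457, -0.0823, 0.1168]
orientation: [-2.219, -2.217, 0.004]
force: [-0.0, 0.0, -0.2]
opening: 0.0395
t: 5.6
tool_pos: [0.5482, -0.0829, 0.1214]
orientation: [2.222, 2.219, 0.001]
force: [-1.3, 0.1, 1.5]
opening: 0.0187
t: 6.02
tool_pos: [0.5466, -0.0829, 0.121]
orientation: [-2.222, -2.218, 0.003]
force: [-8.8, -0.3, 9.0]
opening: 0.0142
```

```bash
python3 -m jog '[[[0,0,0,0,-0.1,0,1.2],[0,0,0,0,-0.05,-0,1.2],[0,0,0,0,0,0,1.2],[0,0,0,0,0,0,1.2]]]' 15;  python3 -c "
from h import *
s=robot.read_state();print(s)"
```

```text
t: 6.35
tool_pos: [0.5464, -0.0829, 0.1211]
orientation: [2.223, 2.22, -0.0]
force: [-3.8, -0.5, 4.7]
opening: 0.014
{'t': 6.35, 'q': array([-2.43283161e-01,  7.04129331e-02,  1.73340522e+00, -2.25137917e-04,
        1.33749815e+00, -2.41797431e-01]), 'dq': array([-1.52393847e-03, -8.20857767e-05, -3.45537831e-04, -1.07739534e-03,
       -4.63864261e-04,  8.72644526e-04]), 'joint_torque': array([  0.57706777, -48.2919538 , -46.16334558,   0.48054652,
        -1.49560075,  -0.16440406]), 'tool_pos': array([ 0.54639983, -0.08294777,  0.12110284]), 'orientation': array([ 2.22278584e+00,  2.21960129e+00, -7.03571178e-05]), 'force': array([-3.84454445, -0.52830947,  4.66544919]), 'wrist_torque': array([-0.10271552,  0.82995   , -0.18706415]), 'opening': 0.014042136355887665}
```

```bash
python3 -m jog '[[[0,0,0,0,-0.11,0,1.0],[0,0,0,0,0,0,1.0],[0,0,-5,0,0,0,1.0],[0,0,-5,0,0,0,1.0],[0,0,0,0,0,0,1.0]]]' 60;python3 -m jog '[[[0,0,-5,0,0,0,1.0],[0,0,-5,0,0,0,1.0],[0,0,0,0,0,0,1.0]]]';  python3 -c "
from h import *
s=robot.read_state();M=R.from_rotvec(s['orientation']).as_matrix();print(s['wrist_torque'],np.degrees(np.arctan2(M[1,1],M[0,1])))"
```

```text
t: 6.77
tool_pos: [0.5458, -0.083, 0.1212]
orientation: [2.014, 2.41, 0.001]
force: [-1.8, -0.2, 4.9]
opening: 0.0135
t: 7.02
tool_pos: [0.5454, -0.0831, 0.1213]
orientation: [1.796, 2.577, -0.0]
force: [-3.8, -1.1, 6.8]
opening: 0.0135
[-0.17618517  0.73524698 -0.17579123] 20.242792033259857
```

```bash
python3 -m jog '[[[0,0,-5,0,0,0,1.0],[0,0,-5,0,0,0,1.0],[0,0,-5,0,0,0,1.0],[0,0,0,0,0,0,1.0]]]' 60;python3 -m jog '[[[0,0,-5,0,0,0,1.0],[0,0,-5,0,0,0,1.0],[0,0,-5,0,0,0,1.0],[0,0,0,0,0,0,1]]]';python3 -m jog '[[[0,0,-5,0,0,0,1.0],[0,0,-5,0,0,0,1.0],[0,0,-5,0,0,0,1.0],[0,0,0,0,0,0,1.0],[0,0,0,0,0,0,1]]]';  python3 -c "
from h import *
s=robot.read_state();M=R.from_rotvec(s['orientation']).as_matrix();print(s['wrist_torque'],np.degrees(np.arctan2(M[1,1],M[0,1])))"
```

```text
t: 7.35
tool_pos: [0.5449, -0.0833, 0.1213]
orientation: [-1.445, -2.789, 0.002]
force: [-6.8, -0.9, 10.1]
opening: 0.0135
t: 7.68
tool_pos: [0.5445, -0.0837, 0.1214]
orientation: [-1.068, -2.953, 0.003]
force: [-9.7, -2.6, 11.9]
opening: 0.0136
t: 8.1
tool_pos: [0.5441, -0.0842, 0.1215]
orientation: [-0.681, -3.065, 0.004]
force: [-11.4, -5.2, 13.8]
opening: 0.0138
[-0.98441034  2.21442768 -0.09515512] 64.93461058229187
```

```bash
python3 -m jog '[[[0,0,0,0,0,0,2],[0,0,0,0,0,0,3.5],[0,0,0,0,0,0,3.5],[0,0,0,0,0,0,3.5],[0,0,0,0,0,0,3.5]]]';python3 -m jog '[[[0,0,0,0,0,-1,3.5],[0,0,0,0,0,-3,3.5],[0,0,0,0,0,-3,3.5],[0,0,0,0,0,-3,3.5],[0,0,0,2.67,2.69,0,3.5]]]';python3 -m jog '[[[0,0,0,2.67,2.69,0,3.5],[0,0,0,2.67,2.69,0,3.5],[0,0,0,2.67,2.69,0,3.5],[0,0,0,2.67,2.69,0,3.5],[0,0,0,2.67,2.69,0,3.5]]]'
for i in 1 2 3; do python3 -m jog '[[[0,0,7,0,0,0,3.5],[0,0,7,0,0,0,3.5],[0,0,7,0,0,0,3.5],[0,0,7,0,0,0,3.5],[0,0,7,0,0,0,3.5]]]'|head -2; done;  python3 -c "
from h import *
s=robot.read_state();M=R.from_rotvec(s['orientation']).as_matrix();print(s['tool_pos'],np.degrees(np.arctan2(M[1,1],M[0,1])),s['q'])
look('f',['peg_grip','pointer_tip','red_clip_mark','nut_grip'])
A=np.array([.546,-.085])
overlay('pics/f.png',A,np.pi,1.134,np.radians(-38.7))
c=robot.read_camera('top');print(circ(c))"
```

```text
t: 8.52
tool_pos: [0.5452, -0.0825, 0.1203]
orientation: [-0.682, -3.066, -0.0]
force: [0.4, 0.6, -0.4]
opening: 0.0342
t: 8.93
tool_pos: [0.5368, -0.0516, 0.2288]
orientation: [0.686, 3.053, -0.003]
force: [2.1, 0.5, 2.2]
opening: 0.0344
t: 9.35
tool_pos: [0.4678, 0.1328, 0.2216]
orientation: [0.682, 3.066, 0.001]
force: [1.2, 1.1, -0.7]
opening: 0.0345
t: 9.77
tool_pos: [0.4686, 0.1316, 0.2215]
t: 10.18
tool_pos: [0.4687, 0.1314, 0.2215]
t: 10.6
tool_pos: [0.4687, 0.1314, 0.2215]
[0.46866537 0.13140213 0.22147689] -40.413302329794014 [ 1.67905484e-01 -1.82426323e-01  1.79042700e+00  8.47345225e-05
  1.53287919e+00  8.73247371e-01]
peg_grip scene [244.3 207.9] 0.56 [ 0.4887 -0.0379  0.128 ]
peg_grip top [292.9 241.4] 0.42 [ 0.4861 -0.0281  0.128 ]
   tri [ 0.4856 -0.0298  0.1192]
pointer_tip scene [235.9 206.4] 0.64 [ 0.4474 -0.0188  0.094 ]
pointer_tip top [290.3 249. ] 0.61 [ 0.4689 -0.0218  0.094 ]
pointer_tip top [294.4 243.9] 0.35 [ 0.4833 -0.0337  0.094 ]
   tri [ 0.4616 -0.0259  0.1102]
red_clip_mark scene [215.6 245.2] 0.42 [ 0.4744 -0.1583  0.094 ]
red_clip_mark top [336.  248.4] 0.39 [ 0.4695 -0.1516  0.094 ]
   tri [ 0.4702 -0.1529  0.0855]
nut_grip scene [250.6 223.5] 0.81 [ 0.534 -0.08   0.133]
nut_grip top [313.  217.2] 0.56 [ 0.553 -0.085  0.133]
nut_grip top [130.5 290.7] 0.3 [0.3553 0.4124 0.133 ]
   tri [ 0.5457 -0.0872  0.1487]
[ 0.54760504 -0.08239151  0.11566207]
```

View pics/f.png

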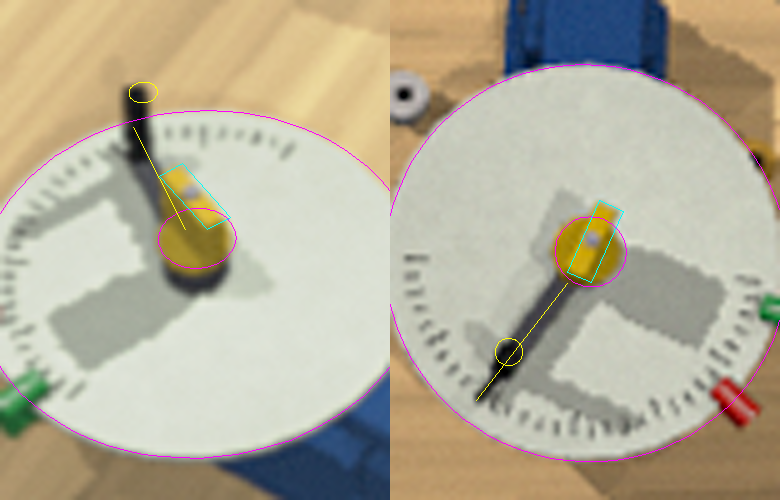

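```bash
python3 -m jog '[[[0,0,4.6,0,0,0,4],[0,0,0,-2.19,2.60,0,4],[0,0,0,-2.19,2.60,0,4],[0,0,0,-2.19,2.60,0,4],[0,0,0,-2.19,2.60,0,4]]]' 20;python3 -m jog '[[[0,0,0,-2.19,2.60,0,4],[0,0,0,0,0,2,4],[0,0,0,0,0,2,4],[0,0,0,0,0,1.2,4],[0,0,0,0,0,0,4]]]'; python3 -c "
from h import *
s=robot.read_state();M=R.from_rotvec(s['orientation']).as_matrix();print(s['tool_pos'],np.degrees(np.arctan2(M[1,1],M[0,1])),s['q'])
A=np.array([.546,-.085])
T=np.linspace(0,6.28,30)
p=A+.078*np.array([-.812,.584])
finger('pics/g.png',A,np.pi,1.134,s=8,extra=[[[p[0]+.0075*np.cos(t),p[1]+.0075*np.sin(t),.148] for t in T]])"
```

```text
t: 11.67
tool_pos: [0.4808, -0.0053, 0.2208]
orientation: [2.898, 1.212, 0.0]
force: [0.6, -0.2, 0.6]
opening: 0.04
t: 12.08
tool_pos: [0.4819, -0.0377, 0.1653]
orientation: [-2.896, -1.209, 0.007]
force: [-0.0, 0.1, -1.4]
opening: 0.0399
[ 0.48193688 -0.03773851  0.16534026] -44.68110285420325 [-1.84239819e-01 -1.52746469e-01  1.86704903e+00 -2.49650165e-05
  1.43271546e+00  5.95589183e-01]
```

View pics/g.png

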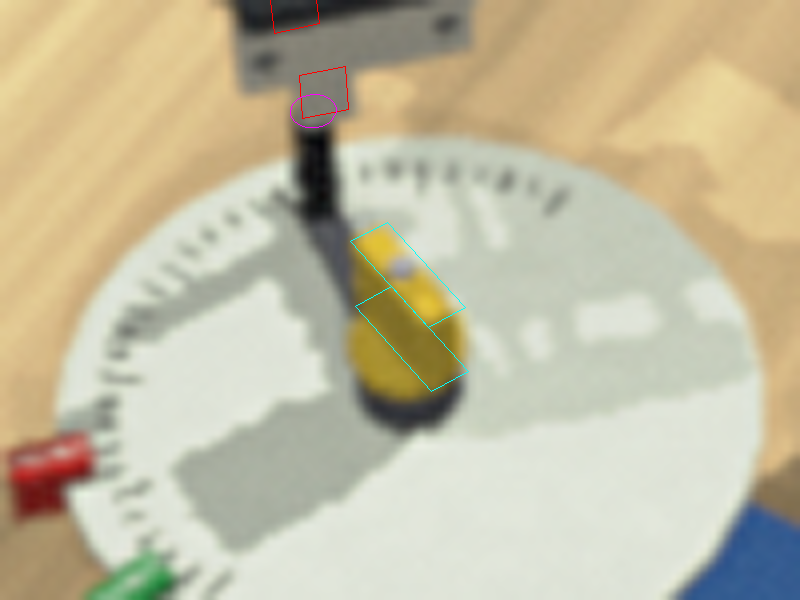

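```bash
python3 -m jog '[[[0,0,0,-0.15,0,0.8,4],[0,0,0,0,0,0.8,4],[0,0,0,0,0,0.5,4],[0,0,0,0,0,0.3,4],[0,0,0,0,0,0,4]]]' 20
```

```text
t: 12.55
tool_pos: [0.4825, -0.0388, 0.1439]
orientation: [-2.898, -1.211, 0.002]
force: [0.6, 1.1, -0.4]
opening: 0.0397
```

```bash
python3 -m jog '[[[0,0,0,0,0,0.8,4],[0,0,0,0,0,0.8,4],[0,0,0,0,0,0.8,4],[0,0,0,0,0,0.6,4],[0,0,0,0,0,0,4]]]' 20; python3 -m jog '[[[0,0,0,0,0,0,3],[0,0,0,0,0,0,2.5],[0,0,0,0,0,0,2],[0,0,0,0,0,0,1.7],[0,0,0,0,0,0,1.4]]]' 12;python3 -m jog '[[[0,0,0,0,0,0,1.3],[0,0,0,0,0,0,1.3],[0,0,0,0,0,0,1.3]]]' 12
```

```text
t: 12.97
tool_pos: [0.4817, -0.0388, 0.1125]
orientation: [-2.897, -1.21, 0.004]
force: [-0.2, 0.2, 1.2]
opening: 0.0403
t: 13.38
tool_pos: [0.4833, -0.0391, 0.1151]
orientation: [2.899, 1.21, 0.001]
force: [-0.2, 0.4, -0.4]
opening: 0.0158
t: 13.63
tool_pos: [0.4833, -0.0392, 0.115]
orientation: [2.898, 1.21, 0.001]
force: [1.0, -0.8, 1.4]
opening: 0.014
```

```bash
python3 -c "
import numpy as np
for k in range(16):
    m=np.radians(146.3+5*k); print(round(.6805*np.cos(m+np.radians(44.7)),2),round(.6805*np.cos(m+np.radians(134.7)),2))"
```

```text
-0.67 0.13
-0.65 0.19
-0.64 0.24
-0.61 0.3
-0.58 0.35
-0.55 0.4
-0.51 0.45
-0.47 0.49
-0.43 0.53
-0.38 0.56
-0.33 0.6
-0.28 0.62
-0.22 0.64
-0.16 0.66
-0.11 0.67
-0.05 0.68
```

```bash
python3 -m jog '[[[0,0,0,-0.67,0.13,0,1.3],[0,0,0,-0.65,0.19,0,1.3],[0,0,0,-0.64,0.24,0,1.3],[0,0,0,-0.61,0.30,0,1.3]]]' 15
python3 -m jog '[[[0,0,0,-0.58,0.35,0,1.3],[0,0,0,-0.55,0.40,0,1.3],[0,0,0,-0.51,0.45,0,1.3],[0,0,0,-0.47,0.49,0,1.3],[0,0,0,0,0,0,1.3]]]'
python3 -c "
from h import *
s=robot.read_state();d=s['tool_pos'][:2]-[.546,-.085];print(np.hypot(*d),np.degrees(np.arctan2(d[1],d[0]))%360,s['force'],s['wrist_torque'],s['opening'])"
```

```text
t: 13.97
tool_pos: [0.4702, -0.0635, 0.1149]
orientation: [-2.898, -1.21, 0.001]
force: [-3.1, 5.1, 6.0]
opening: 0.0145
t: 14.38
tool_pos: [0.4653, -0.0918, 0.1145]
orientation: [-2.898, -1.208, 0.009]
force: [-13.6, -0.6, 14.1]
opening: 0.0144
0.08101551208418306 184.81932155488965 [-13.61813642  -0.61505218  14.0893784 ] [-0.26930224  2.2593309   0.13630915] 0.014391709043710909
```

```bash
python3 -m jog '[[[0,0,0,-0.58,0.38,0,1.3],[0,0,0,-0.48,0.48,0,1.3],[0,0,0,-0.33,0.60,0,1.3],[0,0,0,-0.28,0.62,0,1.3],[0,0,0,0,0,0,1.3]]]' 15
python3 -c "
from h import *
s=robot.read_state();print(s['force'],s['wrist_torque'],s['opening'])
for A in([.546,-.085],[.5435,-.086]):
  d=s['tool_pos'][:2]-A;print(s['tool_pos'],np.hypot(*d),np.degrees(np.arctan2(d[1],d[0]))%360)"
```

```text
t: 14.8
tool_pos: [0.47, -0.1187, 0.1144]
orientation: [2.9, 1.209, -0.005]
force: [-5.6, -2.7, 5.3]
opening: 0.0143
[-5.64634964 -2.7126448   5.28722563] [-0.52762188  1.04121732  0.11305906] 0.014263530247387793
[ 0.46998562 -0.11874803  0.11441951] 0.08316919321647454 203.93973633246821
[ 0.46998562 -0.11874803  0.11441951] 0.08047854847968176 204.01126205399873
```

```bash
python3 -m jog '[[[0,0,0,-0.25,0.57,0,1.3],[0,0,0,-0.2,0.59,0,1.3],[0,0,0,-0.13,0.6,0,1.3],[0,0,0,-0.07,0.61,0,1.3],[0,0,0,0,0,0,1.3]]]' 15
python3 -c "
from h import *
s=robot.read_state();print(s['force'],s['wrist_torque'],s['opening'])
for A in([.546,-.085],[.5425,-.089]):
  d=s['tool_pos'][:2]-A;print(s['tool_pos'],np.hypot(*d),np.degrees(np.arctan2(d[1],d[0]))%360)
finger('pics/h.png',np.array([.49,-.14]),np.pi,1.134,s=6,cams=('scene','top'))"
```

```text
t: 15.22
tool_pos: [0.4829, -0.1398, 0.1143]
orientation: [2.899, 1.209, -0.003]
force: [-2.7, -3.9, 3.1]
opening: 0.0147
[-2.65183864 -3.94978489  3.08033597] [-0.61355138  0.60089764  0.07077567] 0.01466244964606767
[ 0.48285676 -0.13981956  0.11430416] 0.08361969237855395 220.96379126191044
[ 0.48285676 -0.13981956  0.11430416] 0.07835779341869993 220.43295702458272
```

View pics/h.png

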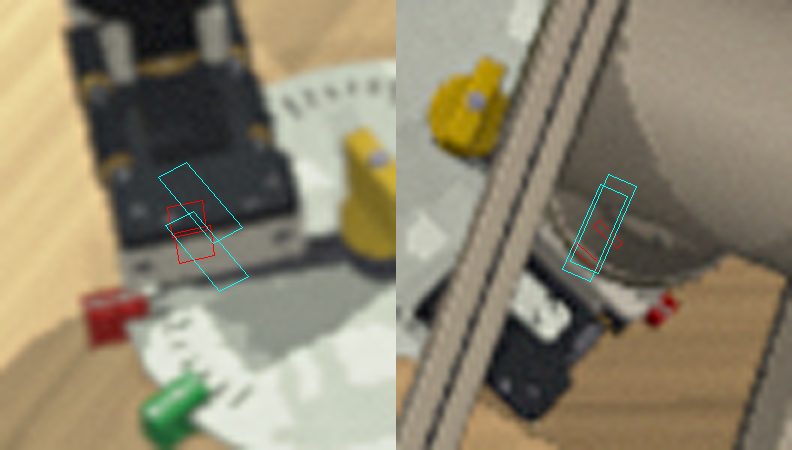

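```bash
python3 -m jog '[[[0,0,0,0,0,0,2],[0,0,0,0,0,0,3],[0,0,0,0,0,0,4],[0,0,0,0,0,0,4],[0,0,0,0,0,-1,4]]]' |tail -2; python3 -m jog '[[[0,0,0,0,0,-3,4],[0,0,0,0,0,-3,4],[0,0,0,0,0,-3,4],[0,0,0,2.6,-2.86,0,4],[0,0,0,2.6,-2.86,0,4]]]'|tail -2; python3 -m jog '[[[0,0,0,2.6,-2.86,0,4],[0,0,0,2.6,-2.86,0,4],[0,0,0,2.6,-2.86,0,4],[0,0,0,2.6,-2.86,0,4],[0,0,0,2.6,-2.86,0,4]]]'
python3 -m jog '[[[0,0,0,0,0,0,4],[0,0,0,0,0,0,4]]]'
cat >> h.py <<'E'
def meas(fn=None):
    look(None,['peg_grip','pointer_tip','red_clip_mark','green_clip_mark'])
    c=robot.read_camera('top');x=circ(c);A=x[:2];print(x)
    for k in("red","green"):
        P=blob(c,k,A,.092,.15,.09);d=P.mean(0)-A;print(k,np.degrees(np.arctan2(d[1],d[0]))%360,np.hypot(*d))
    P=blob(c,"black",A,.097,.10,.03) if 1 else 0
    d=P-A;print("crank px",len(P),np.degrees(np.arctan2(*d.mean(0)[::-1]))%360)
    o=np.array(proj(c,[A[0]-.05,A[1]-.05,.09]));w=np.array([80,60]);x0,y0=(o-w/2).astype(int)
    if fn:
        im=cv2.resize(c["img"][y0:y0+60,x0:x0+80,::-1],None,fx=10,fy=10,interpolation=cv2.INTER_CUBIC);cv2.imwrite(fn,im);np.savez(fn+".npz",x0=x0,y0=y0)
E
python3 -c "
from h import *
meas('pics/i.png')"
```

```text
force: [0.3, -0.2, 0.1]
opening: 0.0386
force: [0.7, 1.8, -0.8]
opening: 0.0395
t: 16.57
tool_pos: [0.4688, 0.1341, 0.2158]
orientation: [2.899, 1.211, 0.002]
force: [0.8, 0.7, -0.6]
opening: 0.0396
t: 16.73
tool_pos: [0.4688, 0.1341, 0.2154]
orientation: [2.896, 1.217, 0.001]
force: [0.3, -0.2, -0.0]
opening: 0.0404
peg_grip scene [286.5 129.5] 0.7 [0.4293 0.3098 0.128 ]
peg_grip scene [221.5 233.4] 0.69 [ 0.4842 -0.1401  0.128 ]
peg_grip top [331.6 241.7] 0.46 [ 0.4844 -0.1355  0.128 ]
   tri [ 0.5244 -0.0577  0.4114]
pointer_tip scene [211.5 237.9] 0.5 [ 0.4516 -0.1435  0.094 ]
pointer_tip top [336.4 247.9] 0.66 [ 0.4709 -0.1528  0.094 ]
   tri [ 0.4656 -0.1529  0.1138]
red_clip_mark scene [215.6 248.6] 0.45 [ 0.4806 -0.1674  0.094 ]
red_clip_mark top [337.2 247. ] 0.43 [ 0.4735 -0.1551  0.094 ]
   tri [ 0.4741 -0.1579  0.0795]
green_clip_mark scene [222.8 260. ] 0.6 [ 0.5165 -0.1884  0.094 ]
green_clip_mark top [345.1 232.7] 0.62 [ 0.5143 -0.179   0.094 ]
   tri [ 0.5139 -0.1819  0.0851]
[ 0.54731807 -0.08263512  0.11542133]
red 224.64208508432588 0.11975019501478082
green 252.99500185506818 0.11973354309024672
crank px 40 221.49347637887618
```

View pics/i.png

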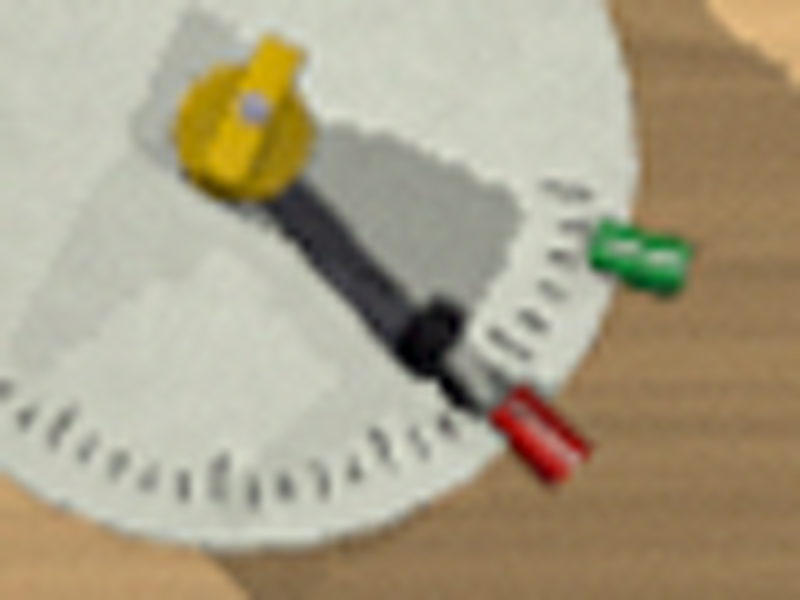

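```bash
cat >> h.py <<'E'
def angs(fn,pts,A=None):
    c=robot.read_camera('top');A=circ(c)[:2] if A is None else A;f=np.load(fn+".npz")
    print("A px",(np.array(proj(c,[*A,.094]))-[f['x0'],f['y0']]+.5)*10)
    for p,z in pts:
        q=atz(c,np.array(p)/10-.5+[f['x0'],f['y0']],z)[:2];d=q-A;print(p,np.round(q,4),"ang",np.degrees(np.arctan2(d[1],d[0]))%360,np.hypot(*d))
E
python3 -c "
from h import *
angs('pics/i.png',[((465,398),.094),((448,380),.094),((511,400),.097),((515,403),.097),((548,445),.097),((340,257),.1),((430,335),.125),((430,330),.148)],np.array([.5475,-.0824]))"
```

```text
A px [235.54864949 139.90646852]
(465, 398) [ 0.4727 -0.146 ] ang 220.36055108060285 0.0981959102217974
(448, 380) [ 0.4779 -0.1413] ang 220.22567296393763 0.09121991501730846
(511, 400) [ 0.4716 -0.1586] ang 225.149089797107 0.10754911632263939
(515, 403) [ 0.4708 -0.1598] ang 225.23816343121138 0.10894324489594244
(548, 445) [ 0.4588 -0.1687] ang 224.2138881203697 0.123784992872833
(340, 257) [ 0.5125 -0.1109] ang 219.14884709412118 0.04511666906059172
(430, 335) [ 0.4868 -0.1328] ang 219.71161794278586 0.07894220402909985
(430, 330) [ 0.4852 -0.1301] ang 217.4416448635054 0.07848439813657687
```

```bash
python3 -m jog '[[[0,0,0,-2.64,2.89,0,4],[0,0,0,-2.64,2.89,0,4],[0,0,0,-2.64,2.89,0,4],[0,0,0,-2.64,2.89,0,4],[0,0,0,-2.64,2.89,0,4]]]'|tail -1;python3 -m jog '[[[0,0,0.4,-2.64,2.89,0,4],[0,0,0,-2.64,2.89,0,4],[0,0,0,0,0,3,4],[0,0,0,0,0,2.5,4],[0,0,0,0,0,0,4]]]';python3 -m jog '[[[0,0,0,0,0,1.2,4],[0,0,0,0,0,1.2,4],[0,0,0,0,0,1.2,4],[0,0,0,0,0,1.0,4],[0,0,0,0,0,0,4]]]'; python3 -m jog '[[[0,0,0,0,0,0,3],[0,0,0,0,0,0,2.5],[0,0,0,0,0,0,2],[0,0,0,0,0,0,1.7],[0,0,0,0,0,0,1.4]]]' 15;python3 -m jog '[[[0,0,0,0,0,0,1.3],[0,0,0,0,0,0,1.3],[0,0,0,0,0,0,1.3]]]' 15
```

```text
opening: 0.0396
t: 18.17
tool_pos: [0.4795, -0.1413, 0.1542]
orientation: [-2.899, -1.195, 0.009]
force: [-1.2, 0.3, -1.5]
opening: 0.0398
t: 18.58
tool_pos: [0.4816, -0.1406, 0.1113]
orientation: [-2.901, -1.201, 0.004]
force: [-0.5, -0.0, -0.0]
opening: 0.0399
t: 19.0
tool_pos: [0.483, -0.1415, 0.1142]
orientation: [2.903, 1.2, 0.001]
force: [-1.7, 0.7, 2.0]
opening: 0.0157
t: 19.25
tool_pos: [0.4829, -0.1416, 0.1141]
orientation: [2.903, 1.2, 0.001]
force: [-1.6, 0.5, 4.6]
opening: 0.0146
```

```bash
python3 -m jog '[[[0,0,0,-0.01,0.24,0,1.3],[0,0,0,-0.01,0.24,0,1.3],[0,0,0,0,0,0,1.3],[0,0,0,0,0,0,1.3]]]'
python3 -m jog '[[[0,0,0,0,0,0,2],[0,0,0,0,0,0,3],[0,0,0,0,0,0,4],[0,0,0,0,0,0,4],[0,0,0,0,0,-1,4]]]' |tail -2; python3 -m jog '[[[0,0,0,0,0,-3,4],[0,0,0,0,0,-3,4],[0,0,0,0,0,-3,4],[0,0,0,2.6,-2.86,0,4],[0,0,0,2.6,-2.86,0,4]]]'|tail -2; python3 -m jog '[[[0,0,0,2.6,-2.86,0,4],[0,0,0,2.6,-2.86,0,4],[0,0,0,2.6,-2.86,0,4],[0,0,0,2.6,-2.86,0,4],[0,0,0,2.6,-2.86,0,4]]]'
python3 -m jog '[[[0,0,0,0,0,0,4],[0,0,0,0,0,0,4]]]'|tail -1
python3 -c "
from h import *
meas('pics/j.png')"
```

```text
t: 19.58
tool_pos: [0.4861, -0.1454, 0.1141]
orientation: [2.903, 1.2, -0.0]
force: [-2.8, 0.2, 4.3]
opening: 0.0148
force: [0.0, 0.4, -0.6]
opening: 0.039
force: [0.6, 1.0, -0.5]
opening: 0.0401
t: 20.83
tool_pos: [0.4732, 0.1271, 0.2147]
orientation: [2.903, 1.2, 0.002]
force: [0.5, -0.2, 0.1]
opening: 0.04
opening: 0.0399
peg_grip scene [223.4 234.8] 0.83 [ 0.4909 -0.1416  0.128 ]
peg_grip top [328.9 239.3] 0.71 [ 0.4912 -0.1282  0.128 ]
   tri [ 0.4891 -0.1323  0.1182]
pointer_tip scene [212.3 242.4] 0.68 [ 0.4618 -0.1548  0.094 ]
pointer_tip scene [257.7 297.1] 0.52 [ 0.6475 -0.2385  0.094 ]
pointer_tip top [340.3 244.9] 0.65 [ 0.4794 -0.1641  0.094 ]
   tri [ 0.4745 -0.1638  0.1128]
red_clip_mark scene [213.6 245.3] 0.48 [ 0.4701 -0.161   0.094 ]
red_clip_mark top [311.  219.1] 0.65 [ 0.5545 -0.0824  0.094 ]
red_clip_mark top [346.5 229.9] 0.62 [ 0.5223 -0.1833  0.094 ]
   tri [ 0.5126 -0.1228  0.1029]
green_clip_mark scene [222.6 257.6] 0.57 [ 0.5119 -0.1825  0.094 ]
green_clip_mark top [344.5 231.1] 0.51 [ 0.5189 -0.1775  0.094 ]
green_clip_mark top [420.  212.9] 0.44 [ 0.5702 -0.3974  0.094 ]
   tri [ 0.5156 -0.1801  0.0949]
[ 0.54749645 -0.08249201  0.11556396]
red 224.79279811874014 0.1201310912929438
green 252.93349918870928 0.11992262903920271
crank px 46 226.08749714978975
```

View pics/j.png

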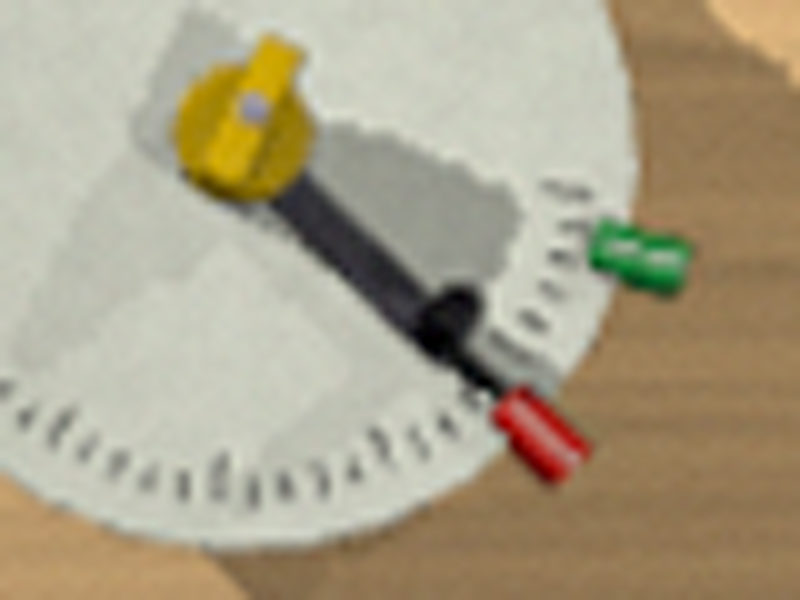

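```bash
cat >> h.py <<'E'
def fine(N=4):
    pr=[];cl=[];cr=[]
    for _ in range(N):
        c=robot.read_camera('top');A=np.array([.5475,-.0824]);g=c["img"].astype(np.float32).mean(2)
        def prof(r,z,a):  # image sampled along an arc
            uv=np.array([proj(c,[A[0]+r*np.cos(t),A[1]+r*np.sin(t),z]) for t in np.radians(a)],np.float32)
            return uv
        a=np.arange(214,236,.25)
        for r in np.arange(.090,.1015,.002):
            uv=prof(r,.094,a);v=cv2.remap(g,uv[:,:1],uv[:,1:],cv2.INTER_LINEAR)[:,0]
            w=np.clip(np.percentile(v,50)*.75-v,0,None);i=np.argmax(w);w[np.abs(a-a[i])>3.5]=0;pr.append((r,(w*a).sum()/w.sum()))
        for r in np.arange(.032,.056,.004):
            uv=prof(r,.100,a);v=cv2.remap(g,uv[:,:1],uv[:,1:],cv2.INTER_LINEAR)[:,0]
            w=np.clip(110-v,0,60);cr.append((r,(w*a).sum()/w.sum()))
        im=c["img"].astype(np.float32);G=np.minimum(im[...,1],im[...,2])
        for r in np.arange(.109,.128,.002):
            uv=prof(r,.097,a);v=cv2.remap(G,uv[:,:1],uv[:,1:],cv2.INTER_LINEAR)[:,0]
            red=cv2.remap(im[...,0]-G,uv[:,:1],uv[:,1:],cv2.INTER_LINEAR)[:,0]
            ok=np.abs(a-225)<2;w=np.where(ok,np.clip(v-v[ok].min()-5,0,None),0);cl.append((r,(w*a).sum()/w.sum(),a[red>60].mean()))
    for n,x in(("pointer",pr),("arm",cr),("clip line,mid",cl)):
        x=np.array(x);rs=np.unique(x[:,0]);print(n,[np.round(x[x[:,0]==r][:,1:].mean(0),1).tolist() for r in rs],"MEAN",np.round(np.nanmean(x[:,1:],0),2))
E
python3 -c "
from h import *
angs('pics/j.png',[((480,372),.094),((500,392),.094),((517,402),.097),((552,447),.097),((512,402),.097)],np.array([.5475,-.0824]))
fine()"
```

```text
A px [235.54864949 139.90646852]
(480, 372) [ 0.4801 -0.1505] ang 225.2738472534627 0.09583231190833148
(500, 392) [ 0.4743 -0.156 ] ang 225.15717235530076 0.10380140124692233
(517, 402) [ 0.4711 -0.1603] ang 225.55555549591378 0.10915755865750729
(552, 447) [ 0.4582 -0.1698] ang 224.39567097263858 0.12497626732194912
(512, 402) [ 0.4711 -0.1589] ang 225.03368766090304 0.10814053695675516
pointer [[224.5], [224.6], [224.4], [224.4], [224.4], [225.0]] MEAN [224.57]
arm [[223.8], [223.2], [223.0], [222.7], [223.6], [224.0]] MEAN [223.39]
clip line,mid [[224.9, 224.5], [224.9, 224.5], [224.9, 224.6], [224.9, 224.7], [224.8, 224.5], [224.8, 225.9], [224.8, 224.9], [224.8, 224.8], [224.8, 224.8], [224.8, 224.5]] MEAN [224.84 224.77]
```

```bash
for i in 1 2 3; do python3 -m jog '[[[0,0,-6.85,0,0,0,3.5],[0,0,-6.85,0,0,0,3.5],[0,0,-6.85,0,0,0,3.5],[0,0,-6.85,0,0,0,3.5],[0,0,-6.85,0,0,0,3.5]]]'|head -1; done; python3 -m jog '[[[0,0,-6.85,0,0,0,3.5],[0,0,0,0,0,0,3.5]]]';python3 -m jog '[[[0,0,0,-2.58,-2.7,0,3.5],[0,0,0,-2.58,-2.7,0,3.5],[0,0,0,-2.58,-2.7,0,3.5],[0,0,0,-2.58,-2.7,0,3.5],[0,0,0,-2.58,-2.7,0,3.5]]]'|tail -1;python3 -m jog '[[[0,0,0,-2.58,-2.7,0,3.5],[0,0,0,0,0,2.5,3.5],[0,0,0,0,0,2.3,3.5],[0,0,0,0,0,0,3.5],[0,0,0,0,0,0,3.5]]]'; python3 -c "
from h import *
s=robot.read_state();M=R.from_rotvec(s['orientation']).as_matrix();print(s['tool_pos'],np.degrees(np.arctan2(M[1,1],M[0,1])))"
```

```text
t: 22.22
t: 22.63
t: 23.05
t: 23.22
tool_pos: [0.4735, 0.1253, 0.2136]
orientation: [0.683, 3.066, -0.0]
force: [0.5, 0.2, 0.4]
opening: 0.035
opening: 0.0352
t: 24.05
tool_pos: [0.5423, -0.0873, 0.1643]
orientation: [-0.696, -3.06, -0.0]
force: [-0.2, 0.3, 0.7]
opening: 0.0349
[ 0.54230702 -0.08732899  0.16429677] 64.35610480485097
```

```bash
python3 -m jog '[[[0,0,-0.6,-0.1,0.2,1.1,3.5],[0,0,0,0,0,1.1,3.5],[0,0,0,0,0,1.1,3.5],[0,0,0,0,0,1.0,3.5],[0,0,0,0,0,0,3.5]]]' 15;python3 -m jog '[[[0,0,0,0,0,0,2.6],[0,0,0,0,0,0,2.3],[0,0,0,0,0,0,2.0],[0,0,0,0,0,0,1.7],[0,0,0,0,0,0,1.5]]]' 15;python3 -m jog '[[[0,0,0,0,0,0,1.4],[0,0,0,0,0,0,1.2],[0,0,0,0,0,0,1.2],[0,0,0,0,0,0,1.2]]]' 15;python3 -c "
from h import *
s=robot.read_state();M=R.from_rotvec(s['orientation']).as_matrix();print(s['force'],s['wrist_torque'],s['tool_pos'],np.degrees(np.arctan2(M[1,1],M[0,1])))"
```

```text
t: 24.47
tool_pos: [0.5437, -0.0856, 0.1197]
orientation: [-0.675, -3.064, -0.0]
force: [-0.5, 0.7, -0.7]
opening: 0.0349
t: 24.88
tool_pos: [0.5457, -0.0864, 0.1233]
orientation: [0.676, 3.067, 0.0]
force: [0.3, 0.7, 0.2]
opening: 0.016
t: 25.22
tool_pos: [0.5461, -0.0857, 0.1232]
orientation: [0.676, 3.066, 0.002]
force: [2.7, 4.9, 2.4]
opening: 0.0142
[2.69782001 4.88686779 2.43757024] [ 0.86319285 -0.55783244 -0.1642784 ] [ 0.54606994 -0.0857037   0.12320329] 65.13370678280845
```

```bash
python3 -m jog '[[[0,0,0,0,0.08,0,1],[0,0,0,0,0,0,1],[0,0,5,0,0,0.01,1],[0,0,5,0,0,0.01,1],[0,0,5,0,0,0.01,1]]]' 60;python3 -m jog '[[[0,0,5,0,0,0.01,1],[0,0,5,0,0,0.01,1],[0,0,5,0,0,0.01,1],[0,0,0,0,0,0,1]]]';python3 -c "
from h import *
s=robot.read_state();M=R.from_rotvec(s['orientation']).as_matrix();print(s['force'],s['wrist_torque'],s['tool_pos'],np.degrees(np.arctan2(M[1,1],M[0,1])))"
```

```text
t: 25.63
tool_pos: [0.5461, -0.0856, 0.1229]
orientation: [1.076, 2.95, 0.0]
force: [1.4, 1.3, 2.4]
opening: 0.0137
t: 25.97
tool_pos: [0.5461, -0.0856, 0.1226]
orientation: [1.452, 2.785, 0.0]
force: [2.0, 2.2, 4.1]
opening: 0.0135
[1.98519976 2.21986822 4.14524883] [ 0.34908975 -0.31648158  0.07018783] [ 0.54613353 -0.08560564  0.12257881] 34.90978095809286
```

```bash
python3 -m jog '[[[0,0,5,0,0,0.01,1],[0,0,5,0,0,0.01,1],[0,0,5,0,0,0.01,1],[0,0,5,0,0,0.01,1],[0,0,0,0,0,0,1]]]' 60;python3 -c "
from h import *
s=robot.read_state();M=R.from_rotvec(s['orientation']).as_matrix();print(s['force'],s['wrist_torque'],s['opening'],np.degrees(np.arctan2(M[1,1],M[0,1])))";python3 -m jog '[[[0,0,4,0,0,0.01,1],[0,0,4,0,0,0.01,1],[0,0,0,0,0,0,1]]]' >/dev/null;python3 -c "
from h import *
s=robot.read_state();M=R.from_rotvec(s['orientation']).as_matrix();print(s['force'],s['wrist_torque'],s['opening'],np.degrees(np.arctan2(M[1,1],M[0,1])))";python3 -m jog '[[[0,0,3,0,0,0.01,1],[0,0,2,0,0,0,1],[0,0,0,0,0,0,1]]]' >/dev/null;python3 -c "
from h import *
s=robot.read_state();M=R.from_rotvec(s['orientation']).as_matrix();print(s['force'],s['wrist_torque'],s['opening'],np.degrees(np.arctan2(M[1,1],M[0,1])))"
```

```text
t: 26.38
tool_pos: [0.5461, -0.0856, 0.1222]
orientation: [1.91, 2.493, 0.001]
force: [2.3, 2.3, 4.3]
opening: 0.0137
[2.27745263 2.29355096 4.28053324] [ 0.28921987 -0.26984593  0.0834135 ] 0.013691195269946622 15.068716301365873
[1.21341601 1.58635538 5.87489711] [ 0.36595924 -0.14634255  0.11594965] 0.013706445714470213 7.1993990461267465
[1.61408327 1.9030848  6.21942006] [ 0.38574557 -0.15449616  0.20542174] 0.013467850459125555 2.3242627983669655
```

```bash
cat > st.py <<'E'
from h import *
s=robot.read_state();M=R.from_rotvec(s['orientation']).as_matrix();print(s['t'],np.round(s['force'],1),np.round(s['wrist_torque'],3),round(s['joint_torque'][5],3),round(s['opening'],4),np.round(np.degrees(np.arctan2(M[1,1],M[0,1])),2),s['tool_pos'])
E
for i in 1 2 3; do python3 -m jog '[[[0,0,2,0,0,0,1],[0,0,0,0,0,0,1]]]' >/dev/null; python3 st.py; done
```

```text
27.05 [1.9 3.1 6.4] [ 0.36  -0.141  0.136] 0.831 0.0139 0.35 [ 0.54610739 -0.0856021   0.12198684]
27.2167 [1.  2.9 4.9] [ 0.353 -0.133  0.214] 0.829 0.0137 -1.66 [ 0.54609181 -0.08562694  0.1219653 ]
27.3833 [1.2 2.9 5. ] [ 0.362 -0.104  0.184] 0.829 0.0136 -3.65 [ 0.54610737 -0.08560899  0.12195124]
```

```bash
for i in 1 2 3; do python3 -m jog '[[[0,0,2,0,0,0,1],[0,0,0,0,0,0,1]]]' >/dev/null; python3 st.py; done
```

```text
27.55 [0.4 1.7 5.8] [ 0.361 -0.11   0.495] 1.162 0.0137 -5.64 [ 0.54608465 -0.08562378  0.12193182]
27.7167 [1.8 2.8 4.8] [ 0.328 -0.165  0.916] 1.571 0.0135 -7.6 [ 0.54610294 -0.08559515  0.12196274]
27.8833 [2.4 2.  5.2] [ 0.299 -0.155  1.222] 1.839 0.014 -9.58 [ 0.54609754 -0.08562441  0.12196174]
```

```bash
python3 -m jog '[[[0,0,1.5,0,0,0,1],[0,0,0,0,0,0,1]]]' >/dev/null; python3 st.py
python3 -m jog '[[[0,0,0,0,0,0,2],[0,0,0,0,0,0,3.5],[0,0,0,0,0,0,3.5],[0,0,0,0,0,0,3.5],[0,0,0,0,0,-1,3.5]]]' |tail -2; python3 -m jog '[[[0,0,0,0,0,-3,3.5],[0,0,0,0,0,-3,3.5],[0,0,0,0,0,-3,3.5],[0,0,0,0,0,0,3.5]]]'|tail -4; python3 st.py
```

```text
28.05 [1.5 2.7 4.9] [ 0.261 -0.162  1.337] 1.854 0.0136 -11.04 [ 0.546078   -0.08559367  0.12192454]
force: [-0.3, -0.3, -0.8]
opening: 0.0346
tool_pos: [0.5488, -0.0864, 0.2295]
orientation: [2.423, 1.986, 0.01]
force: [1.3, -0.0, 0.4]
opening: 0.0349
28.8 [ 1.3 -0.   0.4] [-0.087  0.051 -0.022] -0.014 0.0349 -11.34 [ 0.54880331 -0.08639074  0.22953153]
```

```bash
python3 -m jog '[[[0,0,0,3.44,-2.01,0,3.5],[0,0,0,3.44,-2.01,0,3.5],[0,0,0,3.44,-2.01,0,3.5],[0,0,0,3.44,-2.01,0,3.5],[0,0,0,3.44,-2.01,0,3.5]]]'|tail -1;python3 -m jog '[[[0,0,0,3.44,-2.01,0,3.5],[0,0,0,0,0,0,3.5],[0,0,0,0,0,0,3.5]]]'|tail -1; python3 -c "
from h import *
meas('pics/k.png');fine()"
```

```text
opening: 0.0351
opening: 0.0353
peg_grip scene [219.2 234.3] 0.81 [ 0.4807 -0.1453  0.128 ]
pointer_tip scene [215.  243.3] 0.84 [ 0.4696 -0.1539  0.094 ]
pointer_tip top [337.2 247.1] 0.56 [ 0.4732 -0.1551  0.094 ]
   tri [ 0.4721 -0.1553  0.0974]
red_clip_mark scene [212. 244.] 0.45 [ 0.4641 -0.1595  0.094 ]
red_clip_mark scene [222.6 232.8] 0.42 [ 0.4674 -0.1152  0.094 ]
red_clip_mark top [339.2 246.9] 0.37 [ 0.4737 -0.1608  0.094 ]
   tri [ 0.4705 -0.1619  0.1015]
green_clip_mark scene [222.2 259.2] 0.64 [ 0.5138 -0.1871  0.094 ]
green_clip_mark top [344.  231.1] 0.63 [ 0.5189 -0.176   0.094 ]
   tri [ 0.5155 -0.1805  0.0889]
[ 0.54792238 -0.08216784  0.11587059]
red 224.75954018264954 0.12066177639028255
green 252.23073035909363 0.11948799937972354
crank px 40 226.00690169003983
pointer [[224.5], [224.6], [224.4], [224.4], [224.4], [225.0]] MEAN [224.57]
arm [[224.0], [223.9], [223.9], [223.8], [223.6], [223.9]] MEAN [223.87]
clip line,mid [[224.9, 224.5], [224.9, 224.5], [224.9, 224.6], [224.9, 224.6], [224.8, 224.5], [224.8, 226.2], [224.8, 224.9], [224.8, 224.8], [224.8, 224.8], [224.8, 224.7]] MEAN [224.84 224.81]
```

View pics/k.png

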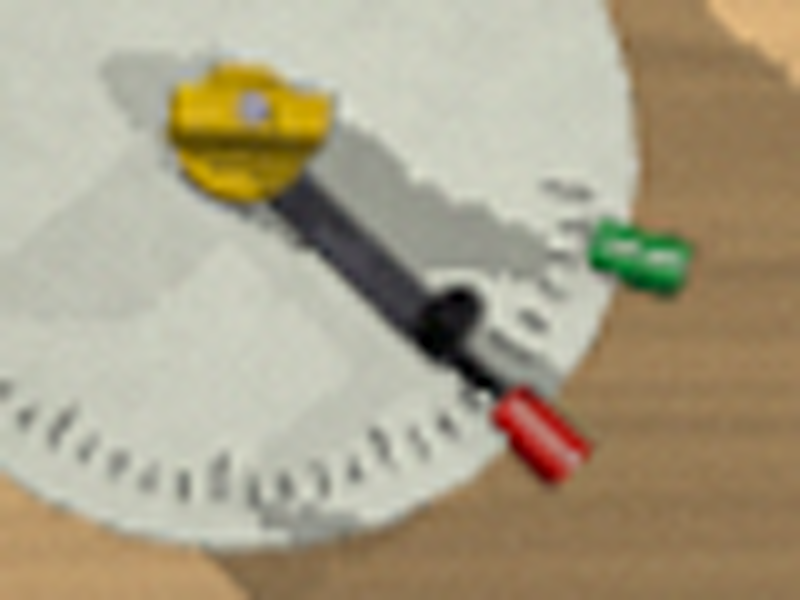

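```bash
python3 -c "
from h import *
c=robot.read_camera('top');b=c['img'];a=cv2.imread('pics/a_top.png')[:,:,::-1]
A=np.array([.5475,-.0824])
for im in(a,b):
    d=dict(c);d['img']=np.ascontiguousarray(im);h=cv2.cvtColor(d['img'],cv2.COLOR_RGB2HSV)
    best=[]
    for th in range(60,121,1):
        t=np.radians(th);u=np.array([np.cos(t),np.sin(t)]);v=np.array([-u[1],u[0]])
        S=[proj(c,[*(A+i*u+j*v),.148]) for i in np.linspace(-.022,.022,23) for j in np.linspace(-.007,.007,8)]
        S=np.array(S,np.float32);w=cv2.remap(im.astype(np.float32),S[:,:1],S[:,1:],1)[:,0];best.append((w[:,0]-w[:,2]).mean())
    best=np.array(best);w=np.clip(best-best.max()*.93,0,None);print('wing angle',(w*np.arange(60,121)).sum()/w.sum(),np.arange(60,121)[best.argmax()])
x0,y0=298,208
print('max diff near nut',np.abs(a[y0:y0+22,x0:x0+28].astype(int)-b[y0:y0+22,x0:x0+28]).sum(2).max(),np.abs(a[y0:y0+22,x0:x0+28].astype(int)-b[y0:y0+22,x0:x0+28]).mean())
for p in ('sample','spacer_a','carton'):
    print(p,[(np.round(q['point'],0),round(q['confidence'],2)) for q in robot.pinpoint(c,p)[:2]])"
```

```text
wing angle 85.81484817002696 88
wing angle 84.32486701698576 88
max diff near nut 385 14.896103896103897
sample []
spacer_a [(array([272., 193.]), 0.58), (array([342., 206.]), 0.37)]
carton [(array([423., 212.]), 0.91)]
```

```bash
python3 -c "
from h import *
print(robot.read_state()['t']);print(robot.close_job())"
```

```text
30.4167
the job is handed in; nothing more can be done
None
```

The gauge is set to the red clip and the nut is tight again; I handed the job in at 30.4 s of the 64 s allowed. No verdict was reported.

**What I did**
- **Loosening:** I turned the nut about 65° anticlockwise (the tool turned 65°), roughly 0.18 turn, before touching the crank.
- **Crank:** I swung it by the peg in two steps, with one short correction after a look from above.
- **Tightening:** I turned the nut clockwise against its stop until the wrist felt about 1.3 N m. I then released it and moved the arm clear.

**Last checks, top camera**
- **Setting:** the pointer reads 224.6° and the red clip's white line 224.8°, a difference of about 0.3° or 0.5 mm. The pointer reading was the same before and after tightening.
- **Nut:** the wing stands at 84.3° against 85.8° at the start, so it is back at its tight position within measuring error.
- **Red clip:** unmoved, to within 0.1°.
- **Green clip:** 252.9–253.0° during the job and 252.2° at the end. I put that down to the dial-centre fit, which moved slightly; in the pictures it stands in the same place.
- **Spacers and carton:** within 2–3 pixels of where they were. The mug, bins and screwdriver were not re-measured.
- **Sample plate:** under the dial and not seen in the top picture, so not checked.

**Disagreements**
- The network's pinpoints scattered by several millimetres and sometimes picked the wrong thing. I relied on my own circle and line fits instead.
- The arm edge line read about 1° lower than the pointer (223.9°). I trusted the pointer.
- Estimates of the screw axis from the cameras and from contact differed by about 3 mm. I allowed for this using the force readings while gripping; they stayed under about 20 N.

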